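# Draw a stool frame's joints closed with a turnbuckle clamp and lock it

### The job

Close up the joints of the stool frame: turn the red-balled spokes of the turnbuckle clamp so that both side rails draw in, and go on by feel until the shoulders are closed and firmly nipped, about double the force it takes to run it up, without overtightening. Then pull the yellow-balled lever of the lock nut over towards the robot until it is nipped tight too, not strained, let go, and leave the tools and the loose plywood block as they are.

Things in the scene. Friction and masses are not known exactly. Their poses are not given: they have to be found in the camera images.
- frame: the set of eight fixed steel bench dogs (20 mm diameter, 30 high) that hold a wooden stool frame. Origin on the table at the frame's middle; x points away from the robot, y along the turnbuckle, z up: the frame's directions. The frame is two cross rails between two side rails, with the turnbuckle clamp over it; its opening is clear but for the inner dogs and the loose block
- cross_near: cross rail nearer the robot, wood, 300 mm long (y), 30 wide, 70 high, with stub tenons, loose between the dogs at x = -135 mm of the frame. Origin under its middle
- cross_far: the same at x = +135 mm of the frame
- side_left: left (+y) side rail, wood, 320 mm long (x), 40 wide, 70 high, with the clamp's dark steel hook and the left threaded rod (16 mm) on it. It slides only along the frame's y, moved by the turnbuckle. Origin on the table at the middle of its inner face, 152.5 to 155 mm from the frame's middle at the start
- side_right: the right (-y) side rail, mirrored. When the shoulders just meet the cross rails' ends, the two inner faces are 300 mm apart; nipping firmly presses them in by less than 1 mm more, too little to judge by position
- axis_centre (a point): centre of the turnbuckle, on its horizontal axis (the frame's y), 95 mm above the table: a blue tube 31 mm in diameter, 150 long; a hub in its middle carries four spokes 90 degrees apart in the plane y = 0 of the frame. Turned so that the top goes away from the robot (+x of the frame) it draws in both threaded rods and side rails, each 8 mm a turn; it stays where left
- ball_0 (a point): centre of the red ball (24 mm diameter) on spoke 0, 68 mm from the axis; spokes are 10 mm round steel. Running the turnbuckle takes about 0.45 N m (6.6 N across a spoke at its ball). The shoulders meet after 0.3 to 0.65 turn, at a spoke angle that differs from case to case, so it must be felt; push one spoke about 90 degrees, then take the next
- ball_1 (a point): the same for spoke 1, 90 degrees ahead of spoke 0 in the tightening direction. Once the shoulders meet, the moment climbs steeply, about 4 N m per radian (0.06 N m per mm at the ball), so go slowly: firmly nipped is 0.75 to 1.2 N m in all, above 1.4 is overtight. Let go, it eases a little but stays firm
- ball_2 (a point): the same for spoke 2, opposite spoke 0. The moments given are those while it turns: when pushing stops, the thread's friction carries part of the load, so the force felt at rest is 0.1 to 0.3 N m lower
- ball_3 (a point): the same for spoke 3, opposite spoke 1
- lock_ball (a point): centre of the yellow ball (22 mm) on the lock-nut lever, 62 mm from the turnbuckle's axis, 83 to 89 mm to its +y side. The 10 mm lever starts leaning 0.45 to 0.8 rad from upright away from the robot, turns against 0.2 N m, stays where left. Pulled to 0.2 rad past upright towards the robot the nut meets the tube; then 0.26 N m rises by 0.83 per rad: tight is 0.4 to 0.65 N m, over 0.85 strains it
- mallet: mallet with cream head and wooden handle lying right of the frame: to be left alone. Head 100 by 68 mm, handle 220 mm towards the robot; origin under the head
- tape: yellow tape measure left of the frame, 66 by 34 by 62 mm high: to be left alone
- glue: white glue bottle, 56 mm diameter, 150 high, left of the frame: to be left alone
- corner_block: loose plywood block, 50 by 50 by 35 mm high, lying inside the frame's opening: to be left alone

How it is judged:
On the way, in this order (a step that is already met when the one before it is completed fails the run):
1. the turnbuckle is turned until the shoulders of all four joints are closed and firmly nipped (contact force between each of side_left, side_right and cross_near above 35 N and contact force between each of side_left, side_right and cross_far above 35 N), for 0.2 s.
2. then the lock nut's lever is pulled over until it nips (x of lock_ball in the frame of axis_centre below -0.0195 m), for 0.2 s.
At the end, for the whole second after the job is handed in: Each of the four joints is pressed closed with 35 to 200 N; the lock lever rests nipped, its ball 19.5 to 50 mm past upright on the robot's side (about 12 mm is where the nut just meets the tube); and the glue bottle stands (all of step 1 and contact force between each of side_left, side_right and cross_near below 200 N and contact force between each of side_left, side_right and cross_far below 200 N and x of lock_ball in the frame of axis_centre between -0.05 and -0.0195 m and linear speed of side_left below 0.01 m/s and angle between glue's own z axis and vertical below 0.2 rad); the robot touches nothing.
It fails at once if the clamp is overtightened (more than 1.45 N m on the turnbuckle, over 200 N on a joint) (contact force between any of side_left, side_right and cross_near above 200 N or contact force between any of side_left, side_right and cross_far above 200 N).
It fails at once if the lock lever is strained (more than 0.85 N m, its ball pulled more than 50 mm past upright) (x of lock_ball in the frame of axis_centre below -0.05 m).
It fails at once if a tool or the loose block is moved by more than 25 mm (distance of any of mallet, tape, glue, corner_block from where it was at the start of the episode above 0.025 m).
It also fails if it takes over 72 s, if anything falls off the work surface, if the arm or the gripper's body presses on something with over 40 N, if the wrist force passes 120 N, or if a joint passes its speed limit or range.

### The arm

A 6-joint arm with a two-finger parallel gripper is mounted at the origin on the work surface. World frame = base frame: x ahead of the robot, y to its left, z up, the work surface at z = 0. Lengths are in m, angles in rad, forces in N, time in s.
With the tool pointing down it reaches from about 0.3 to 0.825 m from the base axis. Payload 5.4 kg.
Tool frame: the origin (TCP) lies midway between the tips of the shut fingers; the grasp point (between the pads) lies 19 mm behind it (hold_point_z is the z of the grasp point in the tool frame, in m); z points along the fingers, y is the direction in which the jaws open and shut (so a half turn about z gives the same grasp; the last joint's range is limited). The gripper opens to 92 mm and grips with 3 to 60 N. Pads are 20 mm wide; open, the fingers measure 128 mm over their backs; the gripper's body (75 mm by 189 mm) begins 69 mm behind the grasp point.
Start: joints at [-1.349, 0.158, 1.597, -0, 1.386, -0.21], TCP at [0.241, -0.522, 0.215] pointing down, gripper open.
Joint ranges: [-2.91, 2.91], [-0.94, 2.29], [0.18, 2.7], [-1.29, 4.43], [0.17, 2.64], [-3, 3]. Speed limits (rad/s): [2.57, 2.57, 3.14, 3.14, 3.14, 3.14].

### API

Orientations are given as a unit quaternion [x, y, z, w].
In Python, from plant import * gives the robot as it stands.
- The arm moves only by the tool jog_arm, never from a script. Its argument "steps" is a list of rows, each an object with "rot": the turn, a rotation vector about the tool's x, y, z in degrees, a list of three; "linear": the shift along the tool's x, y, z in mm, a list of three; "grip": the closure, from 0 (fully open) to 1 (shut). A call has 1 to 12 rows; each row shifts and turns the pose as measured when the row begins, along the tool's axes as they then stand; what a row does not reach is not made up. A row lasts 1/8 s, in which the tool goes at most 62.5 mm and 10.7 degrees, less where a joint would pass 70% of its speed; a pose out of reach is approached as far as the arm can. A call with a gripper value outside its range is refused whole. The fingers move at their own pace and stop on an object; "squeeze" is the grip in N (left out, the last holds). Time passes only in rows, so rows that do not move let the fingers close. It gives the time, the measured TCP pose, the force and the opening at its end, in the units of the state.
- get_obs(): the state, without advancing time (a new reading comes with each control period).
- read_camera(name): name is "scene" or "top" or "wrist"; returns a dict with "pixels" (480x640x3 uint8, red, green, blue), "camera_matrix" (3x3 intrinsics, pixels), "extrinsics" (4x4, takes a point from camera to world coordinates); the wrist camera has in their place "hand_eye" (4x4, takes a point from camera to tool coordinates, whose origin is the TCP and whose axes are the flange's). Camera axes: x right, y down, z forward; pixel columns grow to the right and rows downward; lengths in m; the calibration is good to about 2 mm. A picture is of the moment at which its call begins: read the wrist's pose just before it. There is no depth.
- sign_off(): hands the job in, once; it reports no verdict.
Trained networks look in a picture, given as the dict that the camera call returned (one of the last four; its "shot" number tells which), for a name from the list of things; names that differ only in an ending like _2 or _b are one class to them, and where a whole thing is asked for, a point or a joint stands for the part that bears it (a point fixed in the world has none). Each returns a list of dicts, best first, with "confidence" (0 to 1); they miss things now and then, are a little off and sometimes report something else, mostly with a low value. They report only what shows in the picture. A call takes as long as a camera call.
- find_in(picture, query): "point" ([column, row] in pixels, amid what is visible of it).
The state is a dict: "t": time; "q": joint angles; "qd": joint speeds; "joint_efforts": joint torques, N m; "position": TCP position; "eef_rot": TCP orientation; "wrist_force": force on the tool from outside, world axes, zero at the start; "ft_torque": the same for the moment, N m; "gripper_width": opening from 0.0 (shut) to 1.0 (fully open).
Only numpy, scipy, OpenCV 4.12 (cv2) and the standard library are available. Lean on these libraries where they do the work, as an engineer would, in place of code of your own. Each camera call takes 0.05 s, during which the arm holds its last target. There are 200 camera calls.

## Working session

There is one attempt and no reset: what is moved stays moved. The work goes in short steps, Python scripts to look and compute and a tool call to move; the robot and the scene stay as the last step left them, time stands still between calls to the robot, and variables do not carry over. Pictures are saved under pics/ and viewed, about 8 in all and at most 12, crops included, and the job is handed in when it is done.

Besides the shell and the picture viewer there is one more tool, called after ">>>" as name(argument=value, ...) on one line, values as JSON. jog_arm: Moves the arm, as the interface text tells. Its arguments: {"type":"object","properties":{"steps":{"type":"array"},"squeeze":{"type":"number"}},"required":["steps"]}

```bash
mkdir -p pics; ls
cat > h.py <<'E'
from plant import *
import numpy as np, cv2, json
from scipy.spatial.transform import Rotation as R
def save(p,n): cv2.imwrite('pics/'+n+'.png',cv2.cvtColor(np.asarray(p['pixels']),cv2.COLOR_RGB2BGR))
def ray(p,uv):
    K=np.array(p['camera_matrix']);E=np.array(p['extrinsics'])
    d=E[:3,:3]@np.linalg.solve(K,[uv[0],uv[1],1]);return E[:3,3],d/np.linalg.norm(d)
def proj(p,X):
    K=np.array(p['camera_matrix']);E=np.linalg.inv(np.array(p['extrinsics']))
    c=K@(E[:3,:3]@X+E[:3,3]);return c[:2]/c[2]
def tri(a,b):
    A=np.zeros((3,3));y=np.zeros(3)
    for o,d in(a,b):
        P=np.eye(3)-np.outer(d,d);A+=P;y+=P@o
    X=np.linalg.solve(A,y);return X,[np.linalg.norm((np.eye(3)-np.outer(d,d))@(X-o)) for o,d in (a,b)]
def onz(p,uv,z):
    o,d=ray(p,uv);return o+d*(z-o[2])/d[2]
E
python3 - <<'E'
from h import *
o=get_obs();print({k:np.round(v,3) for k,v in o.items()})
for n in('scene','top'):
    p=read_camera(n);save(p,n+'0');print(n,np.round(p['extrinsics'],3).tolist(),np.round(p['camera_matrix'],1).tolist())
    for q in['ball_0','ball_1','ball_2','ball_3','lock_ball','axis_centre','side_left','side_right','cross_near','cross_far','corner_block','glue','tape','mallet']:
        print(q,[(np.round(d['point'],1).tolist(),round(d['confidence'],2)) for d in find_in(p,q)][:5])
E
```

```text
pics
{'t': np.float64(0.0), 'q': array([-1.349,  0.159,  1.598, -0.   ,  1.386, -0.21 ]), 'qd': array([0.001, 0.001, 0.   , 0.   , 0.   , 0.   ]), 'joint_efforts': array([-0.0000e+00, -3.8557e+01, -3.2211e+01,  7.0000e-02,  3.8000e-02,
       -0.0000e+00]), 'position': array([ 0.24 , -0.522,  0.214]), 'eef_rot': array([ 0.977,  0.214, -0.   , -0.001]), 'wrist_force': array([ 0.102, -0.084,  0.327]), 'ft_torque': array([-0.014, -0.037, -0.018]), 'gripper_width': np.float64(1.001)}
scene [[0.735, 0.449, -0.508, 1.171], [0.678, -0.478, 0.558, -0.661], [0.007, -0.755, -0.656, 0.92], [0.0, 0.0, 0.0, 1.0]] [[549.0, 0.0, 321.1], [0.0, 549.0, 242.4], [0.0, 0.0, 1.0]]
ball_0 [([349.7, 245.5], 0.55)]
ball_1 [([349.7, 245.5], 0.55)]
ball_2 [([349.7, 245.5], 0.55)]
ball_3 [([349.7, 245.5], 0.55)]
lock_ball []
axis_centre [([347.1, 274.1], 0.83)]
side_left []
side_right [([312.0, 318.5], 0.75)]
cross_near [([302.0, 243.7], 0.77)]
cross_far [([405.2, 289.5], 0.65)]
corner_block [([354.7, 309.0], 0.61)]
glue [([444.4, 212.8], 0.82), ([352.8, 248.4], 0.35)]
tape [([406.4, 204.4], 0.82)]
mallet [([273.0, 353.3], 0.67)]
top [[-0.019, -0.991, 0.131, 0.434], [-1.0, 0.018, -0.011, 0.031], [0.008, -0.132, -0.991, 1.16], [0.0, 0.0, 0.0, 1.0]] [[543.3, 0.0, 318.1], [0.0, 543.3, 233.4], [0.0, 0.0, 1.0]]
ball_0 [([295.3, 222.7], 0.84)]
ball_1 [([295.3, 222.7], 0.84)]
ball_2 [([295.3, 222.7], 0.84)]
ball_3 [([295.3, 222.7], 0.84)]
lock_ball [([245.4, 208.4], 0.44)]
axis_centre [([292.6, 223.9], 0.59)]
side_left [([214.1, 232.5], 0.94)]
side_right [([376.5, 215.0], 0.81)]
cross_near [([307.9, 288.9], 0.57)]
cross_far [([284.0, 164.5], 0.97)]
corner_block [([331.0, 184.2], 0.68)]
glue [([142.0, 203.4], 0.86)]
tape [([161.0, 257.4], 0.68), ([295.1, 219.7], 0.57)]
mallet [([429.9, 196.8], 0.86)]
```

Run:
```python
import cv2
a=cv2.imread('pics/scene0.png')[130:430,180:520];cv2.imwrite('pics/sc.png',cv2.resize(a,None,fx=2,fy=2,interpolation=2)[:600])
a=cv2.imread('pics/top0.png')[120:340,110:480];cv2.imwrite('pics/tc.png',cv2.resize(a,None,fx=2,fy=2,interpolation=2))
```

```text
(no output)
```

View pics/sc.png

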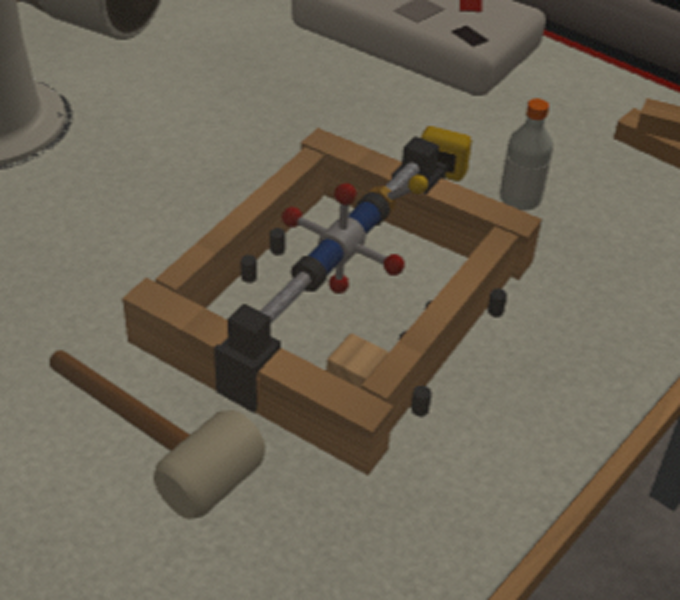

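View pics/tc.png

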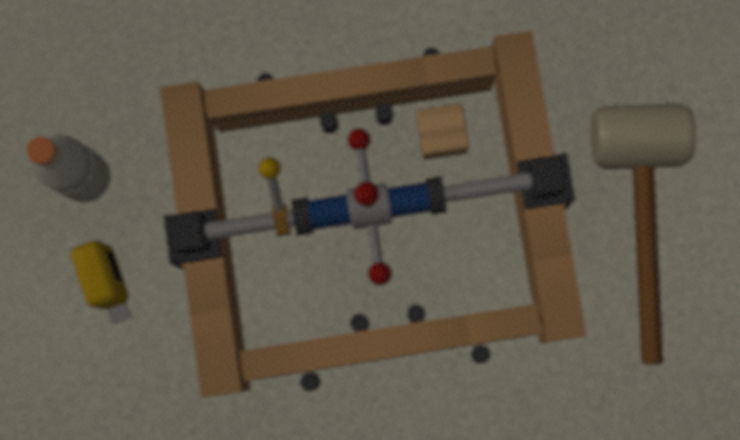

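The scene crop shows the four red balls at (345,193) top, (291,216) near, (394,264) far and (339,284) bottom, with the yellow ball at (419,184). The top crop shows red balls at (359,139), (366,194) and (379,273), and yellow at (269,168). Next I'll refine these by colour and triangulate.

```bash
cat >> h.py <<'E'
def blobs(p,col):
    im=np.asarray(p['pixels']);h=cv2.cvtColor(im,cv2.COLOR_RGB2HSV)
    H,S,V=[h[...,i].astype(int) for i in range(3)]
    m=((H<8)|(H>172))&(S>150)&(V>50) if col=='r' else (H>18)&(H<32)&(S>150)&(V>70)
    n,l,s,c=cv2.connectedComponentsWithStats(m.astype(np.uint8))
    return [(np.round(c[i],1).tolist(),int(s[i,4]),s[i,2:4].tolist()) for i in range(1,n) if s[i,4]>15]
E
python3 - <<'E'
from h import *
S=read_camera('scene');T=read_camera('top')
for p in(S,T):
    for c in'ry': print(c,[b for b in blobs(p,c)])
s={'top':(352.5,226.5),'near':(325.5,238),'far':(377,262),'lock':(389.5,222)}
t={'top':(293,217),'near':(299.5,256.5),'far':(289.5,189.5),'lock':(244.5,204)}
def snap(p,uv,c):
    b=min(blobs(p,c),key=lambda b:np.hypot(b[0][0]-uv[0],b[0][1]-uv[1]));return b[0] if np.hypot(b[0][0]-uv[0],b[0][1]-uv[1])<6 else uv
P={}
for k in s:
    c='y' if k=='lock' else 'r'
    X,e=tri(ray(S,snap(S,s[k],c)),ray(T,snap(T,t[k],c)));P[k]=X;print(k,X.round(4),np.round(e,4))
c=(P['near']+P['far'])/2;print('c',c,np.linalg.norm(P['near']-P['far']),np.linalg.norm(P['top']-c))
d=P['far']-P['near'];print('yaw',np.arctan2(d[1],d[0]),'elev',np.arctan2(d[2],np.hypot(d[0],d[1])))
# side rail top inner corners, from top crop, z=.07
for uv in[(205,92),(218,125),(242,395),(495,38),(540,335),(203,85),(163,88),(532,33),(583,333)]:
    print(uv,onz(T,(110+uv[0]/2,120+uv[1]/2),.07).round(3))
E
```

```text
r [([127.2, 7.9], 153, [30, 15]), ([146.9, 2.8], 22, [6, 8]), ([381.7, 2.7], 79, [23, 9]), ([357.2, 4.9], 16, [4, 7]), ([403.0, 8.9], 90, [24, 14]), ([367.9, 9.0], 60, [19, 11]), ([104.1, 15.8], 43, [15, 11]), ([141.4, 16.4], 103, [22, 14]), ([391.2, 16.0], 115, [23, 14]), ([114.7, 24.3], 146, [30, 16]), ([408.5, 19.2], 22, [11, 6]), ([151.6, 26.4], 37, [6, 9]), ([384.4, 24.8], 27, [8, 7]), ([131.5, 32.1], 129, [28, 16]), ([396.4, 28.5], 38, [11, 8]), ([637.0, 29.7], 45, [7, 12]), ([91.9, 30.9], 38, [12, 9]), ([101.2, 41.0], 168, [30, 17]), ([145.6, 39.4], 89, [20, 14]), ([389.7, 38.0], 65, [20, 13]), ([636.7, 44.9], 46, [7, 13]), ([124.6, 45.9], 57, [19, 11]), ([72.5, 50.4], 109, [27, 14]), ([402.3, 52.2], 74, [20, 11]), ([88.3, 57.7], 137, [32, 17]), ([137.3, 51.8], 16, [8, 6]), ([128.5, 56.7], 36, [12, 10]), ([632.6, 59.6], 95, [16, 11]), ([107.1, 64.0], 140, [28, 17]), ([392.7, 59.8], 27, [10, 8]), ([66.8, 65.2], 25, [7, 9]), ([56.2, 67.5], 40, [13, 11]), ([84.9, 71.4], 43, [10, 11]), ([631.6, 73.8], 152, [18, 15]), ([113.9, 71.4], 16, [7, 6]), ([71.6, 75.1], 68, [22, 11]), ([104
[... 1071 characters left out ...]
43, [17, 24]), ([46.5, 436.6], 667, [20, 38])]
y [([244.1, 203.7], 67, [9, 10]), ([156.2, 256.5], 434, [21, 32])]
top [0.5985 0.0674 0.1649] [0.0005 0.0005]
near [0.5299 0.0574 0.0992] [0.0001 0.0001]
far [0.665  0.0762 0.096 ] [0.0002 0.0002]
lock [0.6292 0.1605 0.1403] [0.0008 0.0008]
c [0.59742849 0.06680555 0.09760557] 0.13643821425038402 0.06734405309304937
yaw 0.1385852389623478 elev -0.023618356267448126
(205, 92) [0.722 0.234 0.07 ]
(218, 125) [0.687 0.22  0.07 ]
(242, 395) [0.413 0.195 0.07 ]
(495, 38) [ 0.774 -0.066  0.07 ]
(540, 335) [ 0.467 -0.102  0.07 ]
(203, 85) [0.729 0.236 0.07 ]
(163, 88) [0.727 0.277 0.07 ]
(532, 33) [ 0.779 -0.105  0.07 ]
(583, 333) [ 0.468 -0.146  0.07 ]
```

>>> jog_arm(steps=[{"rot": [0,0,8.4],"linear": [0,0,0],"grip": 0.3},{"rot": [0,0,8.4],"linear": [0,0,0],"grip": 0.3},{"rot": [0,0,0],"linear": [33,-48,0],"grip": 0.3},{"rot": [0,0,0],"linear": [33,-48,0],"grip": 0.3},{"rot": [0,0,0],"linear": [33,-48,0],"grip": 0.3},{"rot": [0,0,0],"linear": [33,-48,0],"grip": 0.3},{"rot": [0,0,0],"linear": [33,-48,0],"grip": 0.3},{"rot": [0,0,0],"linear": [33,-48,0],"grip": 0.3},{"rot": [0,0,0],"linear": [33,-48,0],"grip": 0.3},{"rot": [0,0,0],"linear": [33,-48,0],"grip": 0.3},{"rot": [0,0,0],"linear": [33,-48,0],"grip": 0.3},{"rot": [0,0,0],"linear": [33,-48,0],"grip": 0.3}])

```text
t: 3.1
position: [0.5145, 0.0076, 0.216]
eef_rot: [0.998, 0.06, 0.003, 0.003]
wrist_force: [0.3, -1.0, 0.5]
gripper_width: 0.699
```

```bash
cat >> h.py <<'E'
C=np.array([.5975,.0668,.0965]);YAW=.139
ex=np.array([np.cos(YAW),np.sin(YAW),0]);ey=np.array([-np.sin(YAW),np.cos(YAW),0])
def st():
    o=get_obs();Rm=R.from_quat(o['eef_rot']).as_matrix();g=np.array(o['position'])-.019*Rm[:,2]-C
    F=np.array(o['wrist_force']);gx,gy,gz=g@ex,g@ey,g[2];th=np.arctan2(gx,gz)
    ft=-(F@ex*np.cos(th)-F[2]*np.sin(th))
    print('t %.2f gx %.1f gy %.1f gz %.1f r %.1f th %.1fdeg'%(o['t'],gx*1e3,gy*1e3,gz*1e3,1e3*np.hypot(gx,gz),np.degrees(th)),'F(ex,ey,z)',np.round([F@ex,F@ey,F[2]],1),'Ft %.2f M %.3f'%(ft,ft*.068),'w %.3f'%o['gripper_width'],'tool',np.round([Rm[:,0]@ey,Rm[0,2],Rm[1,2]],3))
    return o
E
python3 -c "
from h import *
print(st()['q'])"
```

```text
t 3.10 gx -90.5 gy -47.0 gz 138.5 r 165.5 th -33.2deg F(ex,ey,z) [ 0.1 -1.1  0.5] Ft -0.40 M -0.027 w 0.699 tool [-0.019  0.007 -0.005]
[-0.21846154 -0.00612487  1.768309   -0.00313621  1.37181792  1.23299928]
```

>>> jog_arm(steps=[{"rot": [0,0,-1.1],"linear": [0,0,0],"grip": 0.3},{"rot": [0,0,0],"linear": [22,-46,0],"grip": 0.3},{"rot": [0,0,0],"linear": [0,0,35],"grip": 0.3}])

```text
t: 3.48
position: [0.5334, 0.0592, 0.1836]
eef_rot: [0.997, 0.073, 0.007, 0.003]
wrist_force: [-0.3, -0.9, 0.2]
gripper_width: 0.699
```

```bash
python3 -c "
from h import *
st()
p=read_camera('wrist');save(p,'w1');print(blobs(p,'r'))"
```

```text
t 3.48 gx -64.8 gy 1.5 gz 106.1 r 124.3 th -31.4deg F(ex,ey,z) [-0.4 -0.9  0.2] Ft 0.26 M 0.018 w 0.699 tool [ 0.006  0.014 -0.006]
[([327.2, 51.7], 1057, [35, 38]), ([328.0, 159.1], 1659, [45, 47]), ([325.8, 254.4], 726, [31, 30])]
```

View pics/w1.png

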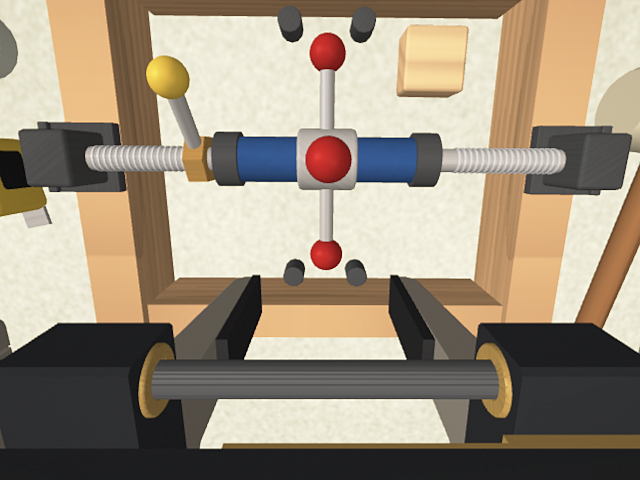

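The wrist view shows the near red ball at (326,254), centred between the fingers (columns 255 to 395), and the top ball at (328,159). I'll descend onto the near ball and grip it.

>>> jog_arm(steps=[{"rot": [0,0,0],"linear": [-3,0,40],"grip": 0.3},{"rot": [0,0,0],"linear": [0,1,40],"grip": 0.3},{"rot": [0,0,0],"linear": [0,0,25],"grip": 0.3}])

```text
t: 3.9
position: [0.5267, 0.0523, 0.071]
eef_rot: [0.998, 0.07, 0.002, 0.004]
wrist_force: [-0.3, -0.1, -0.1]
gripper_width: 0.705
```

```bash
python3 -c "
from h import *
st()"
```

```text
t 3.90 gx -72.2 gy -4.4 gz -6.5 r 72.5 th -95.1deg F(ex,ey,z) [-0.3 -0.  -0.1] Ft 0.10 M 0.007 w 0.705 tool [ 0.002  0.004 -0.007]
```

>>> jog_arm(steps=[{"rot": [0,0,0],"linear": [4,-4,-7],"grip": 0.3},{"rot": [0,0,0],"linear": [0,0,0],"grip": 0.3}])

```text
t: 4.15
position: [0.5292, 0.0553, 0.0784]
eef_rot: [0.998, 0.069, 0.0, 0.004]
wrist_force: [1.0, -0.4, 0.6]
gripper_width: 0.703
```

```bash
python3 -c "
from h import *
st()"
```

```text
t 4.15 gx -69.2 gy -1.8 gz 0.9 r 69.3 th -89.3deg F(ex,ey,z) [ 1.  -0.5  0.6] Ft -0.60 M -0.041 w 0.703 tool [-0.     0.001 -0.007]
```

>>> jog_arm(squeeze=50, steps=[{"rot": [0,0,0],"linear": [1,-1.5,0],"grip": 0.9},{"rot": [0,0,0],"linear": [0,0,0],"grip": 0.9},{"rot": [0,0,0],"linear": [0,0,0],"grip": 0.9},{"rot": [0,0,0],"linear": [0,0,0],"grip": 0.9}])

```text
t: 4.65
position: [0.5324, 0.0564, 0.0821]
eef_rot: [0.998, 0.069, 0.003, 0.004]
wrist_force: [0.1, -0.7, 0.1]
gripper_width: 0.288
```

```bash
python3 -c "
from h import *
st()"
```

```text
t 4.65 gx -66.0 gy -1.1 gz 4.6 r 66.2 th -86.0deg F(ex,ey,z) [ 0.  -0.7  0.1] Ft -0.13 M -0.009 w 0.288 tool [-0.001  0.007 -0.008]
```

>>> jog_arm(steps=[{"rot": [0,0,0],"linear": [0,0,0],"grip": 0.9},{"rot": [0,0,0],"linear": [0,0,-8],"grip": 0.9},{"rot": [0,0,0],"linear": [1,0,-8],"grip": 0.9},{"rot": [0,0,0],"linear": [2,0,-8],"grip": 0.9}])

```text
t: 5.15
position: [0.5346, 0.0579, 0.1022]
eef_rot: [0.998, 0.069, 0.003, 0.004]
wrist_force: [4.8, -0.7, -12.2]
gripper_width: 0.234
```

```bash
python3 -c "
from h import *
st()"
```

```text
t 5.15 gx -63.7 gy -0.0 gz 24.7 r 68.3 th -68.8deg F(ex,ey,z) [  4.6  -1.3 -12.2] Ft 9.68 M 0.658 w 0.234 tool [-0.001  0.007 -0.007]
```

>>> jog_arm(steps=[{"rot": [0,0,0],"linear": [3.3,0,-7.3],"grip": 0.9},{"rot": [0,0,0],"linear": [4.2,0,-6.8],"grip": 0.9},{"rot": [0,0,0],"linear": [4.9,0,-6.3],"grip": 0.9},{"rot": [0,0,0],"linear": [5.7,0,-5.7],"grip": 0.9},{"rot": [0,0,0],"linear": [6.3,0,-4.9],"grip": 0.9},{"rot": [0,0,0],"linear": [6.8,0,-4.2],"grip": 0.9},{"rot": [0,0,0],"linear": [7.3,0,-3.3],"grip": 0.9}])

```text
t: 6.02
position: [0.5578, 0.0612, 0.1344]
eef_rot: [0.997, 0.07, -0.019, 0.005]
wrist_force: [-13.3, -3.9, 1.2]
gripper_width: 0.233
```

```bash
python3 -c "
from h import *
st()"
```

```text
t 6.03 gx -39.4 gy 0.1 gz 56.9 r 69.1 th -34.7deg F(ex,ey,z) [-13.7  -2.    1.2] Ft 10.60 M 0.721 w 0.233 tool [ 0.001 -0.037 -0.013]
```

>>> jog_arm(steps=[{"rot": [0,0,0],"linear": [0,0,0],"grip": 0.9}])

```text
t: 6.15
position: [0.5583, 0.0612, 0.1349]
eef_rot: [0.997, 0.07, -0.019, 0.005]
wrist_force: [3.0, -1.0, -11.7]
gripper_width: 0.233
```

```bash
cat >> h.py <<'E'
def mom():
    o=st();T=np.array(o['ft_torque']);F=np.array(o['wrist_force']);p=np.array(o['position'])
    print('T(ex,ey,z)',np.round([T@ex,T@ey,T[2]],3),'M tcp %.3f'%(-(np.cross(p-C,F)+T)@ey))
E
python3 -c "
from h import *
mom()"
```

```text
t 6.15 gx -38.9 gy 0.0 gz 57.4 r 69.3 th -34.1deg F(ex,ey,z) [  2.8  -1.4 -11.7] Ft 4.24 M 0.288 w 0.233 tool [ 0.001 -0.037 -0.013]
T(ex,ey,z) [-0.049 -0.567 -0.026] M tcp 0.923
```

>>> jog_arm(steps=[{"rot": [0,1,0],"linear": [7,0,-4.4],"grip": 0.9},{"rot": [0,1,0],"linear": [7.5,0,-3.4],"grip": 0.9},{"rot": [0,0,0],"linear": [7.8,0,-2.5],"grip": 0.9}])

```text
t: 6.52
position: [0.5743, 0.0635, 0.1438]
eef_rot: [0.997, 0.071, -0.01, 0.004]
wrist_force: [-10.9, -2.7, -2.0]
gripper_width: 0.23
```

```bash
python3 -c "
from h import *
mom()"
```

```text
t 6.53 gx -23.0 gy 0.1 gz 66.2 r 70.1 th -19.2deg F(ex,ey,z) [-11.1  -1.2  -2. ] Ft 11.18 M 0.760 w 0.230 tool [ 0.002 -0.02  -0.01 ]
T(ex,ey,z) [-0.222  2.079  0.065] M tcp -1.505
```

>>> jog_arm(steps=[{"rot": [0,0,0],"linear": [0,0,0],"grip": 0.9}])

```text
t: 6.65
position: [0.575, 0.0635, 0.1441]
eef_rot: [0.997, 0.071, -0.01, 0.004]
wrist_force: [2.7, 0.6, -9.4]
gripper_width: 0.231
```

```bash
python3 -c "
from h import *
mom()"
```

```text
t 6.65 gx -22.3 gy 0.0 gz 66.6 r 70.3 th -18.5deg F(ex,ey,z) [ 2.8  0.3 -9.4] Ft 0.38 M 0.026 w 0.231 tool [ 0.002 -0.019 -0.01 ]
T(ex,ey,z) [-0.088 -0.511  0.009] M tcp 0.594
```

>>> jog_arm(steps=[{"rot": [0,1,0],"linear": [5,0,-1],"grip": 0.9},{"rot": [0,0,0],"linear": [5,0,-1],"grip": 0.9},{"rot": [0,0,0],"linear": [5,0,-0.6],"grip": 0.9},{"rot": [0,0,0],"linear": [5,0,-0.4],"grip": 0.9},{"rot": [0,0,0],"linear": [5,0,0],"grip": 0.9}])

```text
t: 7.28
position: [0.5907, 0.0658, 0.1478]
eef_rot: [0.997, 0.071, -0.013, 0.005]
wrist_force: [-10.1, -2.8, 0.7]
gripper_width: 0.228
```

```bash
python3 -c "
from h import *
mom()"
```

```text
t 7.28 gx -6.4 gy 0.1 gz 70.3 r 70.6 th -5.2deg F(ex,ey,z) [-10.4  -1.4   0.7] Ft 10.25 M 0.697 w 0.228 tool [ 0.003 -0.026 -0.011]
T(ex,ey,z) [-0.079  1.935  0.045] M tcp -1.409
```

>>> jog_arm(steps=[{"rot": [0,0,0],"linear": [3,0,0.2],"grip": 0.9},{"rot": [0,0,0],"linear": [3,0,0.3],"grip": 0.9}])

```text
t: 7.52
position: [0.5937, 0.0662, 0.1481]
eef_rot: [0.997, 0.071, -0.017, 0.005]
wrist_force: [-8.9, -2.8, 0.1]
gripper_width: 0.223
```

```bash
python3 -c "
from h import *
mom()"
```

```text
t 7.53 gx -3.2 gy 0.1 gz 70.6 r 70.7 th -2.6deg F(ex,ey,z) [-9.2 -1.5  0.1] Ft 9.18 M 0.624 w 0.223 tool [ 0.003 -0.034 -0.013]
T(ex,ey,z) [-0.077  1.815  0.196] M tcp -1.341
```

>>> jog_arm(steps=[{"rot": [0,1,0],"linear": [2,0,3],"grip": 0.9},{"rot": [0,0.5,0],"linear": [2,0,2],"grip": 0.9}])

```text
t: 7.78
position: [0.6016, 0.0672, 0.1484]
eef_rot: [0.997, 0.071, 0.002, 0.004]
wrist_force: [7.9, 1.3, -4.1]
gripper_width: 0.112
```

```bash
python3 -c "
from h import *
mom()
p=read_camera('wrist');save(p,'w2');print(blobs(p,'r'))"
```

```text
t 7.78 gx 4.1 gy -0.0 gz 70.9 r 71.0 th 3.3deg F(ex,ey,z) [ 8.   0.2 -4.1] Ft -8.27 M -0.562 w 0.112 tool [ 0.003  0.004 -0.008]
T(ex,ey,z) [ 0.076 -1.242  0.004] M tcp 0.808
[([324.4, 164.0], 1373, [42, 43]), ([313.0, 224.0], 102, [6, 23]), ([334.7, 224.2], 77, [5, 20]), ([324.7, 339.3], 1004, [27, 43])]
```

View pics/w2.png

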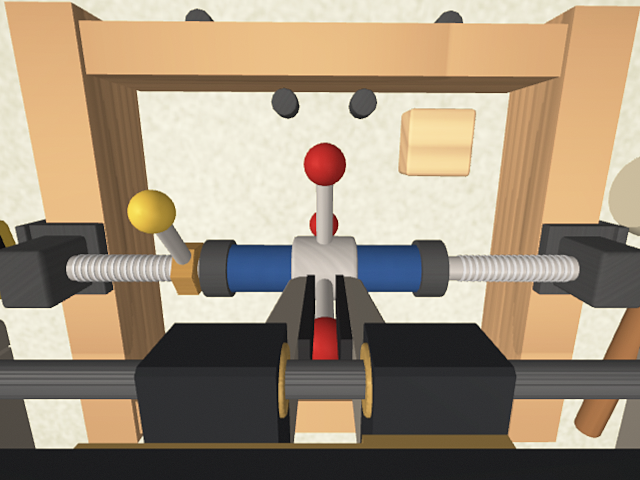

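The wrist view shows the fingers have slipped forward off the ball, which is now behind the pads at (325,339). The pad grip gives way under load, so I'll push instead: fingers about 14 mm apart behind the ball, as a V-cradle. First I'll find where the spokes are now.

>>> jog_arm(steps=[{"rot": [0,0,0],"linear": [0,0,0],"grip": 0.5},{"rot": [0,0,0],"linear": [0,0,0],"grip": 0.5},{"rot": [0,0,0],"linear": [0,0,-40],"grip": 0.5},{"rot": [0,0,0],"linear": [-30,0,-30],"grip": 0.85},{"rot": [0,0,0],"linear": [-30,0,0],"grip": 0.85}])

```text
t: 8.45
position: [0.5458, 0.0594, 0.2249]
eef_rot: [0.997, 0.071, 0.008, 0.004]
wrist_force: [-0.1, 1.1, 0.6]
gripper_width: 0.229
```

```bash
cat >> h.py <<'E'
def spokes(names=('top','scene')):
    ps=[read_camera(n) for n in names]; out=[]
    for p,n in zip(ps,names):
        B=[b for b in blobs(p,'r') if np.hypot(*(np.array(b[0])-proj(p,C)))<75]
        f=lambda th:[proj(p,C+.068*(ex*np.sin(th+k*np.pi/2)+np.array([0,0,1])*np.cos(th+k*np.pi/2))) for k in range(4)]
        ths=np.radians(np.arange(-45,45,.5))
        cost=[sum(min(min(np.hypot(*(q-np.array(b[0]))) for q in f(t)),8) for b in B) for t in ths]
        i=int(np.argmin(cost));print(n,'spoke th mod90: %.1f'%np.degrees(ths[i]),'cost %.1f'%cost[i],B)
    return ps
E
python3 -c "
from h import *
mom();ps=spokes()
for p in ps: print(blobs(p,'y')[:3])"
```

```text
t 8.45 gx -52.5 gy -0.0 gz 147.4 r 156.5 th -19.6deg F(ex,ey,z) [0.  1.1 0.6] Ft -0.22 M -0.015 w 0.229 tool [ 0.004  0.016 -0.008]
T(ex,ey,z) [ 0.005  0.031 -0.038] M tcp -0.065
top spoke th mod90: -5.0 cost 0.1 [([299.3, 256.5], 66, [10, 8])]
scene spoke th mod90: -13.0 cost 2.1 [([346.0, 223.8], 82, [11, 11]), ([325.5, 242.9], 56, [9, 9]), ([376.3, 255.8], 67, [10, 9]), ([355.0, 273.9], 49, [9, 8])]
[([156.3, 256.4], 441, [22, 32])]
[([404.9, 203.2], 302, [24, 27]), ([388.3, 221.8], 67, [10, 9])]
```

>>> jog_arm(steps=[{"rot": [0,0.5,0],"linear": [6,0,40],"grip": 0.85},{"rot": [0,0,0],"linear": [0,0,30],"grip": 0.85},{"rot": [0,0,0],"linear": [0,0,0],"grip": 0.85}])

```text
t: 8.93
position: [0.5536, 0.0601, 0.1523]
eef_rot: [0.997, 0.071, 0.012, 0.004]
wrist_force: [0.8, -0.7, -0.8]
gripper_width: 0.149
```

```bash
python3 -c "
from h import *
mom()"
```

```text
t 8.93 gx -44.9 gy -0.4 gz 74.8 r 87.2 th -31.0deg F(ex,ey,z) [ 0.7 -0.8 -0.8] Ft -0.22 M -0.015 w 0.149 tool [ 0.003  0.025 -0.006]
T(ex,ey,z) [-0.001  0.012 -0.03 ] M tcp -0.018
```

>>> jog_arm(steps=[{"rot": [0,-1.4,0],"linear": [5,0,6],"grip": 0.85},{"rot": [0,0,0],"linear": [5,0,0],"grip": 0.85},{"rot": [0,0,0],"linear": [5,0,0],"grip": 0.85},{"rot": [0,0,0],"linear": [5,0,0],"grip": 0.85}])

```text
t: 9.43
position: [0.5726, 0.0628, 0.1495]
eef_rot: [0.997, 0.071, -0.004, 0.005]
wrist_force: [-7.5, -0.7, 5.5]
gripper_width: 0.149
```

```bash
cat >> h.py <<'E'
def push(off=.0197):
    o=get_obs();Rm=R.from_quat(o['eef_rot']).as_matrix();g=np.array(o['position'])-.019*Rm[:,2]-C
    F=np.array(o['wrist_force']);bx=g@ex+off;th=np.arcsin(np.clip(bx/.068,-1,1));bz=.068*np.cos(th)
    M=-(bz*(F@ex)-bx*F[2])
    print('t %.2f g %s th %.1f F %s M %.3f w %.3f tilt %s'%(o['t'],np.round([g@ex*1e3,g@ey*1e3,g[2]*1e3],1),np.degrees(th),np.round([F@ex,F@ey,F[2]],1),M,o['gripper_width'],np.round(Rm[:2,2],3)))
E
python3 -c "
from h import *
push();spokes(['scene'])"
```

```text
t 9.43 g [-25.   -0.3  72. ] th -4.5 F [-7.5  0.4  5.5] M 0.478 w 0.149 tilt [-0.007 -0.011]
scene spoke th mod90: -5.5 cost 2.2 [([349.5, 224.9], 80, [10, 11]), ([325.2, 239.7], 59, [9, 9]), ([376.6, 258.9], 68, [10, 9]), ([351.7, 272.8], 47, [8, 8])]
```

>>> jog_arm(steps=[{"rot": [0,0,0],"linear": [5,0,0.5],"grip": 0.85},{"rot": [0,0,0],"linear": [5,0,0.5],"grip": 0.85},{"rot": [0,0,0],"linear": [5,0,0.5],"grip": 0.85},{"rot": [0,0,0],"linear": [5,0,0.5],"grip": 0.85}])

```text
t: 9.98
position: [0.5895, 0.0653, 0.1515]
eef_rot: [0.997, 0.072, -0.009, 0.006]
wrist_force: [-7.0, -1.3, 0.6]
gripper_width: 0.151
```

```bash
python3 -c "
from h import *
push()"
```

```text
t 9.97 g [-7.8 -0.2 74. ] th 10.1 F [-7.1 -0.3  0.6] M 0.485 w 0.151 tilt [-0.018 -0.013]
```

>>> jog_arm(steps=[{"rot": [0,0.4,0],"linear": [4,0,1],"grip": 0.85},{"rot": [0,0,0],"linear": [4,0,1],"grip": 0.85}])

```text
t: 10.22
position: [0.5955, 0.0662, 0.1509]
eef_rot: [0.997, 0.072, -0.009, 0.006]
wrist_force: [-7.1, -1.3, 2.2]
gripper_width: 0.152
```

```bash
python3 -c "
from h import *
push()"
```

```text
t 10.22 g [-1.7 -0.1 73.4] th 15.4 F [-7.2 -0.3  2.2] M 0.510 w 0.152 tilt [-0.017 -0.013]
```

>>> jog_arm(steps=[{"rot": [0,0.4,0],"linear": [4,0,4],"grip": 0.85},{"rot": [0,0,0],"linear": [4,0,4],"grip": 0.85}])

```text
t: 10.48
position: [0.6038, 0.0673, 0.1467]
eef_rot: [0.997, 0.072, -0.005, 0.006]
wrist_force: [-5.9, -0.8, 6.4]
gripper_width: 0.153
```

```bash
python3 -c "
from h import *
push()"
```

```text
t 10.47 g [ 6.5 -0.1 69.2] th 22.7 F [-6.  -0.   6.4] M 0.543 w 0.153 tilt [-0.01  -0.012]
```

>>> jog_arm(steps=[{"rot": [0,0.4,0],"linear": [4,0,4],"grip": 0.85},{"rot": [0,0,0],"linear": [4,0,3],"grip": 0.85}])

```text
t: 10.72
position: [0.6121, 0.0685, 0.1436]
eef_rot: [0.997, 0.073, -0.002, 0.006]
wrist_force: [-6.6, -0.2, 3.3]
gripper_width: 0.15
```

```bash
python3 -c "
from h import *
push()"
```

```text
t 10.72 g [14.8 -0.2 66.1] th 30.4 F [-6.6  0.7  3.3] M 0.501 w 0.150 tilt [-0.003 -0.012]
```

>>> jog_arm(steps=[{"rot": [0,0.4,0],"linear": [4,0,3],"grip": 0.85},{"rot": [0,0,0],"linear": [4,0,3],"grip": 0.85}])

```text
t: 10.98
position: [0.6191, 0.0695, 0.1401]
eef_rot: [0.997, 0.073, -0.0, 0.006]
wrist_force: [-7.1, -1.6, 2.5]
gripper_width: 0.153
```

```bash
python3 -c "
from h import *
push()"
```

```text
t 10.97 g [21.8 -0.1 62.6] th 37.6 F [-7.2 -0.6  2.5] M 0.492 w 0.153 tilt [ 0.001 -0.011]
```

>>> jog_arm(steps=[{"rot": [0,0,0],"linear": [4,0,4],"grip": 0.85},{"rot": [0,0,0],"linear": [3.5,0,4],"grip": 0.85}])

```text
t: 11.22
position: [0.626, 0.0704, 0.135]
eef_rot: [0.997, 0.073, -0.001, 0.006]
wrist_force: [-5.7, -1.6, 5.2]
gripper_width: 0.15
```

```bash
python3 -c "
from h import *
push()"
```

```text
t 11.22 g [28.8 -0.1 57.5] th 45.5 F [-5.8 -0.8  5.2] M 0.531 w 0.150 tilt [-0.002 -0.012]
```

>>> jog_arm(steps=[{"rot": [0,0,0],"linear": [3.5,0,5],"grip": 0.85},{"rot": [0,0,0],"linear": [3,0,5],"grip": 0.85}])

```text
t: 11.48
position: [0.6326, 0.0714, 0.1284]
eef_rot: [0.997, 0.073, -0.002, 0.006]
wrist_force: [-5.1, -0.3, 5.4]
gripper_width: 0.151
```

```bash
python3 -c "
from h import *
push(); spokes(['scene'])"
```

```text
t 11.47 g [35.5 -0.1 50.9] th 54.2 F [-5.1  0.4  5.4] M 0.500 w 0.151 tilt [-0.003 -0.013]
scene spoke th mod90: -37.5 cost 1.5 [([372.4, 244.3], 81, [10, 10]), ([329.6, 253.6], 42, [7, 8]), ([364.8, 274.3], 57, [9, 9])]
```

>>> jog_arm(steps=[{"rot": [0,0,0],"linear": [-2,0,-30],"grip": 0.85},{"rot": [0,0,0],"linear": [0,0,-30],"grip": 0.85},{"rot": [0,0,0],"linear": [-50,0,0],"grip": 0.85},{"rot": [0,0,0],"linear": [-50,0,0],"grip": 0.85},{"rot": [0,0,0],"linear": [0,0,0],"grip": 0.85}])

```text
t: 12.15
position: [0.5346, 0.0569, 0.1951]
eef_rot: [0.997, 0.073, 0.005, 0.007]
wrist_force: [0.6, -0.2, -0.1]
gripper_width: 0.151
```

```bash
python3 -c "
from h import *
push();spokes(['scene'])"
```

```text
t 12.15 g [-63.8  -0.8 117.6] th -40.4 F [ 0.6 -0.3 -0.1] M -0.024 w 0.151 tilt [ 0.01  -0.013]
scene spoke th mod90: -37.0 cost 1.8 [([336.0, 224.1], 77, [11, 10]), ([372.5, 244.5], 76, [10, 10]), ([329.5, 253.6], 40, [7, 8]), ([364.8, 274.3], 57, [9, 9])]
```

>>> jog_arm(steps=[{"rot": [0,-0.6,0],"linear": [-7,0,0],"grip": 0.85},{"rot": [0,0,0],"linear": [0,0,30],"grip": 0.85},{"rot": [0,0,0],"linear": [0,0,24],"grip": 0.85},{"rot": [0,0,0],"linear": [0,0,0],"grip": 0.85}])

```text
t: 12.7
position: [0.5365, 0.0546, 0.1449]
eef_rot: [0.997, 0.074, 0.005, 0.008]
wrist_force: [-1.1, 0.0, -0.2]
gripper_width: 0.151
```

```bash
python3 -c "
from h import *
push()"
```

```text
t 12.70 g [-62.3  -3.3  67.4] th -38.8 F [-1.1  0.2 -0.2] M 0.067 w 0.151 tilt [ 0.011 -0.015]
```

>>> jog_arm(steps=[{"rot": [0,-0.5,0],"linear": [0,-3,5],"grip": 0.85},{"rot": [0,0,0],"linear": [4,-0.5,0],"grip": 0.85},{"rot": [0,0,0],"linear": [4,0,-1.5],"grip": 0.85},{"rot": [0,0,0],"linear": [4,0,-2],"grip": 0.85}])

```text
t: 13.2
position: [0.5423, 0.059, 0.1436]
eef_rot: [0.997, 0.074, -0.01, 0.01]
wrist_force: [-8.7, -2.3, 3.3]
gripper_width: 0.152
```

```bash
python3 -c "
from h import *
push()"
```

```text
t 13.20 g [-55.4   0.3  66.1] th -31.7 F [-9.  -1.   3.3] M 0.399 w 0.152 tilt [-0.018 -0.02 ]
```

>>> jog_arm(steps=[{"rot": [0,0,0],"linear": [3.5,0,-1.5],"grip": 0.85},{"rot": [0,0,0],"linear": [3.5,0,-1.5],"grip": 0.85}])

```text
t: 13.45
position: [0.5451, 0.0594, 0.1462]
eef_rot: [0.997, 0.074, -0.016, 0.01]
wrist_force: [-8.0, -2.8, 1.1]
gripper_width: 0.151
```

```bash
python3 -c "
from h import *
push()"
```

```text
t 13.45 g [-52.2   0.3  68.7] th -28.6 F [-8.3 -1.7  1.1] M 0.461 w 0.151 tilt [-0.03  -0.023]
```

>>> jog_arm(steps=[{"rot": [0,0,0],"linear": [3.5,0,-1.2],"grip": 0.85},{"rot": [0,0,0],"linear": [3.5,0,-1.2],"grip": 0.85}])

```text
t: 13.7
position: [0.5481, 0.0598, 0.1483]
eef_rot: [0.997, 0.075, -0.022, 0.011]
wrist_force: [-9.7, -2.1, 3.1]
gripper_width: 0.151
```

```bash
python3 -c "
from h import *
push()"
```

```text
t 13.70 g [-49.    0.3  70.8] th -25.6 F [-9.9 -0.7  3.1] M 0.515 w 0.151 tilt [-0.043 -0.026]
```

>>> jog_arm(steps=[{"rot": [0.5,0.8,0],"linear": [3.5,0,-1],"grip": 0.85},{"rot": [0.5,0.8,0],"linear": [3.5,0,-1],"grip": 0.85}])

```text
t: 13.95
position: [0.5515, 0.0604, 0.1503]
eef_rot: [0.997, 0.075, -0.015, 0.002]
wrist_force: [-8.4, -1.8, 2.5]
gripper_width: 0.152
```

```bash
python3 -c "
from h import *
push()"
```

```text
t 13.95 g [-45.9   0.1  72.8] th -22.6 F [-8.5 -0.6  2.5] M 0.469 w 0.152 tilt [-0.029 -0.006]
```

>>> jog_arm(steps=[{"rot": [0.3,0.7,0],"linear": [3.5,0,-0.8],"grip": 0.85},{"rot": [0,0.7,0],"linear": [3.5,0,-0.6],"grip": 0.85}])

```text
t: 14.2
position: [0.5551, 0.0608, 0.1519]
eef_rot: [0.997, 0.075, -0.008, -0.001]
wrist_force: [-8.0, -3.5, 4.2]
gripper_width: 0.15
```

```bash
python3 -c "
from h import *
push()"
```

```text
t 14.20 g [-42.6  -0.1  74.4] th -19.6 F [-8.4 -2.3  4.2] M 0.442 w 0.150 tilt [-0.016  0.001]
```

>>> jog_arm(steps=[{"rot": [0,0.5,0],"linear": [3.5,0,-0.4],"grip": 0.85},{"rot": [0,0.5,0],"linear": [3.5,0,-0.4],"grip": 0.85}])

```text
t: 14.45
position: [0.5588, 0.0613, 0.1535]
eef_rot: [0.997, 0.076, -0.004, -0.001]
wrist_force: [-8.7, -1.8, 4.3]
gripper_width: 0.155
```

```bash
python3 -c "
from h import *
push();spokes(['scene'])"
```

```text
t 14.45 g [-38.9  -0.1  76. ] th -16.4 F [-8.8 -0.6  4.3] M 0.495 w 0.155 tilt [-0.008  0.001]
scene spoke th mod90: -17.5 cost 1.7 [([343.8, 223.6], 81, [11, 10]), ([326.0, 245.0], 53, [8, 9]), ([376.0, 253.9], 67, [9, 9]), ([357.1, 274.2], 52, [9, 9])]
```

>>> jog_arm(steps=[{"rot": [0,0.4,0],"linear": [4,0,1],"grip": 0.85},{"rot": [0,0.4,0],"linear": [4,0,1],"grip": 0.85},{"rot": [0,0.3,0],"linear": [3.5,0,0.5],"grip": 0.85}])

```text
t: 14.88
position: [0.5675, 0.0623, 0.1557]
eef_rot: [0.997, 0.076, 0.001, -0.0]
wrist_force: [-9.0, -1.5, 5.1]
gripper_width: 0.148
```

```bash
python3 -c "
from h import *
push()"
```

```text
t 14.88 g [-30.4  -0.3  78.2] th -9.0 F [-9.1 -0.2  5.1] M 0.559 w 0.148 tilt [0.001 0.001]
```

>>> jog_arm(steps=[{"rot": [0,0.4,0],"linear": [4,0,0.5],"grip": 0.85},{"rot": [0,0.3,0],"linear": [4,0,0.5],"grip": 0.85},{"rot": [0,0.3,0],"linear": [3.5,0,0.5],"grip": 0.85}])

```text
t: 15.25
position: [0.5767, 0.0636, 0.1577]
eef_rot: [0.997, 0.077, 0.005, 0.0]
wrist_force: [-6.6, -1.9, 3.5]
gripper_width: 0.154
```

```bash
python3 -c "
from h import *
push()"
```

```text
t 15.25 g [-21.2  -0.3  80.2] th -1.3 F [-6.8 -0.9  3.5] M 0.459 w 0.154 tilt [0.01  0.001]
```

>>> jog_arm(steps=[{"rot": [0,0,0],"linear": [4,0,4],"grip": 0.85},{"rot": [0,0,0],"linear": [4,0,3.5],"grip": 0.85},{"rot": [0,0,0],"linear": [3.5,0,3],"grip": 0.85}])

```text
t: 15.62
position: [0.5885, 0.0651, 0.153]
eef_rot: [0.997, 0.078, 0.004, 0.001]
wrist_force: [-6.1, -1.3, 7.7]
gripper_width: 0.148
```

```bash
python3 -c "
from h import *
push()"
```

```text
t 15.62 g [-9.3 -0.3 75.5] th 8.8 F [-6.2 -0.5  7.7] M 0.496 w 0.148 tilt [ 0.009 -0.002]
```

>>> jog_arm(steps=[{"rot": [0,0.2,0],"linear": [4,0,3],"grip": 0.85},{"rot": [0,0.2,0],"linear": [3.5,0,3],"grip": 0.85}])

```text
t: 15.88
position: [0.5968, 0.0663, 0.1508]
eef_rot: [0.997, 0.078, 0.008, 0.002]
wrist_force: [-5.8, -0.7, 6.5]
gripper_width: 0.15
```

```bash
python3 -c "
from h import *
push();spokes(['scene'])"
```

```text
t 15.88 g [-1.1 -0.3 73.3] th 15.9 F [-5.9  0.1  6.5] M 0.506 w 0.150 tilt [ 0.016 -0.002]
scene spoke th mod90: 15.0 cost 3.8 [([358.7, 229.7], 86, [11, 11]), ([326.5, 232.2], 68, [10, 10]), ([375.0, 266.8], 64, [9, 9]), ([345.2, 268.8], 17, [5, 6])]
```

>>> jog_arm(steps=[{"rot": [0,-0.3,0],"linear": [4,0,3],"grip": 0.85},{"rot": [0,0,0],"linear": [3.5,0,3],"grip": 0.85}])

```text
t: 16.18
position: [0.6052, 0.0674, 0.1484]
eef_rot: [0.997, 0.078, 0.005, 0.002]
wrist_force: [-5.2, -1.0, 5.4]
gripper_width: 0.151
```

```bash
python3 -c "
from h import *
push()"
```

```text
t 16.18 g [ 7.5 -0.4 70.9] th 23.6 F [-5.3 -0.3  5.4] M 0.476 w 0.151 tilt [ 0.011 -0.004]
```

>>> jog_arm(steps=[{"rot": [0,0,0],"linear": [3.5,0,3],"grip": 0.85},{"rot": [0,0,0],"linear": [3.5,0,3],"grip": 0.85}])

```text
t: 16.42
position: [0.6116, 0.0683, 0.146]
eef_rot: [0.997, 0.079, 0.003, 0.003]
wrist_force: [-10.9, -1.6, 8.8]
gripper_width: 0.151
```

```bash
python3 -c "
from h import *
push()"
```

```text
t 16.43 g [14.  -0.3 68.5] th 29.7 F [-11.   -0.1   8.8] M 0.945 w 0.151 tilt [ 0.007 -0.006]
```

>>> jog_arm(steps=[{"rot": [0,0,0],"linear": [0.5,0,0.5],"grip": 0.85},{"rot": [0,0,0],"linear": [0.5,0,0.5],"grip": 0.85}])

```text
t: 16.68
position: [0.6114, 0.0683, 0.1463]
eef_rot: [0.997, 0.079, 0.001, 0.004]
wrist_force: [-5.6, -0.7, 0.2]
gripper_width: 0.152
```

```bash
python3 -c "
from h import *
push();spokes(['scene'])"
```

```text
t 16.68 g [13.9 -0.3 68.8] th 29.6 F [-5.7  0.   0.2] M 0.342 w 0.152 tilt [ 0.002 -0.007]
scene spoke th mod90: 28.5 cost 1.3 [([328.8, 228.2], 73, [11, 10]), ([364.4, 234.3], 83, [10, 10]), ([372.4, 270.3], 59, [9, 9])]
```

>>> jog_arm(steps=[{"rot": [0,0,0],"linear": [1.5,0,1],"grip": 0.85},{"rot": [0,0,0],"linear": [2,0,1.2],"grip": 0.85}])

```text
t: 16.98
position: [0.612, 0.0684, 0.1459]
eef_rot: [0.997, 0.08, -0.004, 0.004]
wrist_force: [-11.6, -2.9, 7.8]
gripper_width: 0.149
```

```bash
python3 -c "
from h import *
push()"
```

```text
t 16.98 g [14.8 -0.3 68.4] th 30.5 F [-11.9  -1.2   7.8] M 0.964 w 0.149 tilt [-0.007 -0.009]
```

>>> jog_arm(steps=[{"rot": [0,0,0],"linear": [2.5,0,1.5],"grip": 0.85}])

```text
t: 17.1
position: [0.6127, 0.0685, 0.1456]
eef_rot: [0.997, 0.08, -0.007, 0.005]
wrist_force: [-12.3, -2.5, 9.6]
gripper_width: 0.152
```

```bash
python3 -c "
from h import *
push()"
```

```text
t 17.10 g [15.6 -0.3 68.1] th 31.3 F [-12.5  -0.8   9.6] M 1.065 w 0.152 tilt [-0.012 -0.011]
```

>>> jog_arm(steps=[{"rot": [0,0,0],"linear": [0,0,0],"grip": 0.85},{"rot": [0,0,0],"linear": [0,0,0],"grip": 0.85},{"rot": [0,0,0],"linear": [-5,0,0],"grip": 0.85},{"rot": [0.5,0.5,0],"linear": [-3,0,-30],"grip": 0.85},{"rot": [0,0,0],"linear": [0,0,-35],"grip": 0.85},{"rot": [0,0,0],"linear": [35,-44,0],"grip": 0.85},{"rot": [0,0,0],"linear": [35,-44,0],"grip": 0.85},{"rot": [0,0,0],"linear": [0,0,0],"grip": 0.85}])

```text
t: 18.1
position: [0.666, 0.1683, 0.2182]
eef_rot: [0.997, 0.079, 0.004, -0.0]
wrist_force: [0.7, -0.4, -0.2]
gripper_width: 0.152
```

```bash
python3 -c "
from h import *
push();ps=spokes()
Y=[[b for b in blobs(p,'y') if np.hypot(*(np.array(b[0])-proj(p,C+.088*ey)))<60] for p in ps];print(Y)
if all(Y):
    X,e=tri(ray(ps[0],Y[0][0][0]),ray(ps[1],Y[1][0][0]));d=X-C;print(d@ex,d@ey,d[2],e)
p=read_camera('wrist');save(p,'w3')"
```

```text
t 18.10 g [ 81.7  91.1 140.7] th 90.0 F [ 0.6 -0.5 -0.2] M -0.018 w 0.152 tilt [0.008 0.001]
top spoke th mod90: 31.0 cost 1.2 [([290.2, 199.2], 116, [10, 15]), ([298.2, 250.4], 82, [10, 11])]
scene spoke th mod90: 29.0 cost 1.4 [([329.0, 228.1], 63, [9, 10]), ([364.6, 234.5], 80, [10, 10]), ([372.4, 270.4], 60, [9, 9])]
[[], [([404.4, 204.4], 226, [24, 27]), ([388.0, 222.4], 66, [9, 10])]]
```

View pics/w3.png

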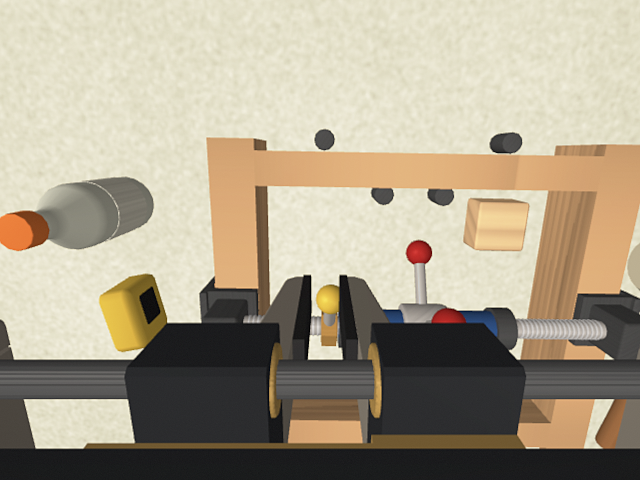

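The wrist view shows the yellow ball at (330,298), slightly right of the finger centre at about 324, and nothing has been disturbed. Next I'll solve the lever's angle and y from the scene pixel.

```bash
cat >> h.py <<'E'
from scipy.optimize import least_squares
def lever(g0=(.086,.7)):
    p=read_camera('scene');c=proj(p,C+g0[0]*ey+.062*(ex*np.sin(g0[1])+[0,0,np.cos(g0[1])]))
    b=min(blobs(p,'y'),key=lambda b:np.hypot(*(np.array(b[0])-c)))
    f=lambda v:proj(p,C+v[0]*ey+.062*(ex*np.sin(v[1])+np.array([0,0,np.cos(v[1])])))-b[0]
    s=least_squares(f,g0);print('lever y %.1f ang %.3f x %.1f'%(s.x[0]*1e3,s.x[1],62*np.sin(s.x[1])),b,np.round(s.fun,2));return p
E
python3 -c "
from h import *
p=lever()"
```

```text
lever y 85.3 ang 0.806 x 44.7 ([388.0, 222.5], 66, [9, 10]) [-0.  0.]
```

>>> jog_arm(steps=[{"rot": [0,0,0],"linear": [-7,5.5,0],"grip": 0.85},{"rot": [0,0,0],"linear": [0,0,40],"grip": 0.85},{"rot": [0,0,0],"linear": [0,0,34],"grip": 0.85},{"rot": [0,0,0],"linear": [0,0,0],"grip": 0.85}])

```text
t: 18.8
position: [0.6577, 0.1522, 0.1448]
eef_rot: [0.997, 0.074, 0.004, 0.001]
wrist_force: [-0.8, 0.4, -0.7]
gripper_width: 0.147
```

```bash
python3 -c "
from h import *
push()"
```

```text
t 18.80 g [71.3 76.2 67.3] th 90.0 F [-0.7  0.5 -0.7] M -0.061 w 0.147 tilt [ 0.009 -0.001]
```

>>> jog_arm(steps=[{"rot": [0,0,0],"linear": [1,-9,8],"grip": 0.85},{"rot": [0,0,0],"linear": [0,0,0],"grip": 0.85}])

```text
t: 19.05
position: [0.6585, 0.1609, 0.1395]
eef_rot: [0.997, 0.073, 0.006, 0.001]
wrist_force: [0.4, 0.8, -0.2]
gripper_width: 0.149
```

```bash
python3 -c "
from h import *
push()"
```

```text
t 19.05 g [73.2 84.8 62. ] th 90.0 F [ 0.5  0.8 -0.2] M -0.014 w 0.149 tilt [ 0.013 -0.001]
```

>>> jog_arm(steps=[{"rot": [0,-0.5,0],"linear": [-3,-0.5,7],"grip": 0.85},{"rot": [0,0,0],"linear": [-5,0,0],"grip": 0.85},{"rot": [0,0,0],"linear": [-5,0,0],"grip": 0.85},{"rot": [0,0,0],"linear": [-5,0,-1.5],"grip": 0.85}])

```text
t: 19.55
position: [0.6446, 0.1594, 0.138]
eef_rot: [0.997, 0.074, 0.008, 0.001]
wrist_force: [7.3, 2.2, 1.2]
gripper_width: 0.149
```

```bash
cat >> h.py <<'E'
def lev(off=-.0186):
    o=get_obs();Rm=R.from_quat(o['eef_rot']).as_matrix();g=np.array(o['position'])-.019*Rm[:,2]-C
    F=np.array(o['wrist_force']);bx=g@ex+off;th=np.arcsin(np.clip(bx/.062,-1,1));bz=.062*np.cos(th)
    print('t %.2f g %s ballx %.1f th %.2f F %s M %.3f w %.3f tilt %s'%(o['t'],np.round([g@ex*1e3,g@ey*1e3,g[2]*1e3],1),bx*1e3,th,np.round([F@ex,F@ey,F[2]],1),bz*(F@ex)-bx*F[2],o['gripper_width'],np.round(Rm[:2,2],3)))
E
python3 -c "
from h import *
lev();lever()"
```

```text
t 19.55 g [59.2 85.2 60.4] ballx 40.6 th 0.71 F [7.5 1.2 1.2] M 0.301 w 0.149 tilt [ 0.017 -0.001]
lever y 79.6 ang 0.678 x 38.9 ([384.7, 221.0], 28, [4, 9]) [0. 0.]
```

>>> jog_arm(steps=[{"rot": [0,-0.5,0],"linear": [-5,0,1],"grip": 0.85},{"rot": [0,-0.5,0],"linear": [-5,0,1],"grip": 0.85},{"rot": [0,-0.3,0],"linear": [-5,0,0],"grip": 0.85},{"rot": [0,0,0],"linear": [-5,0,0],"grip": 0.85},{"rot": [0,0,0],"linear": [-5,0,0],"grip": 0.85},{"rot": [0,0,0],"linear": [-5,0,0],"grip": 0.85}])

```text
t: 20.35
position: [0.6297, 0.1557, 0.1494]
eef_rot: [0.997, 0.073, 0.02, 0.001]
wrist_force: [4.9, 1.2, 0.7]
gripper_width: 0.151
```

```bash
python3 -c "
from h import *
lev()"
```

```text
t 20.35 g [43.4 83.7 71.9] ballx 24.8 th 0.41 F [5.  0.5 0.7] M 0.267 w 0.151 tilt [ 0.04 -0.  ]
```

>>> jog_arm(steps=[{"rot": [0,-1,0],"linear": [0,-1.5,6],"grip": 0.85},{"rot": [0,-1,0],"linear": [-3,-0.5,6],"grip": 0.85},{"rot": [0,-0.8,0],"linear": [-5,0,2],"grip": 0.85},{"rot": [0,-0.5,0],"linear": [-5,0,2],"grip": 0.85}])

```text
t: 20.85
position: [0.6262, 0.1551, 0.1402]
eef_rot: [0.997, 0.073, 0.002, 0.005]
wrist_force: [6.9, 1.8, 6.5]
gripper_width: 0.15
```

```bash
python3 -c "
from h import *
lev()"
```

```text
t 20.85 g [40.6 83.7 62.7] ballx 22.0 th 0.36 F [7.1 0.8 6.5] M 0.270 w 0.150 tilt [ 0.004 -0.009]
```

>>> jog_arm(steps=[{"rot": [0,-0.3,0],"linear": [-5,0,0.5],"grip": 0.85},{"rot": [0,-0.3,0],"linear": [-5,0,0.5],"grip": 0.85},{"rot": [0,-0.3,0],"linear": [-5,0,0.5],"grip": 0.85},{"rot": [0,-0.3,0],"linear": [-5,0,0.5],"grip": 0.85},{"rot": [0,-0.3,0],"linear": [-5,0,0.5],"grip": 0.85}])

```text
t: 21.48
position: [0.6125, 0.1532, 0.1451]
eef_rot: [0.997, 0.072, 0.001, 0.004]
wrist_force: [4.4, -0.0, 5.5]
gripper_width: 0.153
```

```bash
python3 -c "
from h import *
lev();lever()"
```

```text
t 21.48 g [26.8 83.6 67.6] ballx 8.2 th 0.13 F [ 4.4 -0.6  5.5] M 0.223 w 0.153 tilt [ 0.004 -0.008]
lever y 78.8 ang 0.086 x 5.3 ([372.1, 211.2], 16, [3, 6]) [0. 0.]
```

>>> jog_arm(steps=[{"rot": [0,-0.3,0],"linear": [-5,0,1.5],"grip": 0.85},{"rot": [0,-0.3,0],"linear": [-5,0,1.5],"grip": 0.85},{"rot": [0,-0.3,0],"linear": [-5,0,2],"grip": 0.85},{"rot": [0,-0.3,0],"linear": [-5,0,2],"grip": 0.85},{"rot": [0,-0.3,0],"linear": [-5,0,2],"grip": 0.85}])

```text
t: 22.15
position: [0.5908, 0.1501, 0.1386]
eef_rot: [0.997, 0.072, -0.008, 0.005]
wrist_force: [3.1, 0.5, 3.4]
gripper_width: 0.147
```

```bash
python3 -c "
from h import *
lev()"
```

```text
t 22.15 g [ 5.2 83.6 61.1] ballx -13.4 th -0.22 F [3.1 0.  3.4] M 0.233 w 0.147 tilt [-0.016 -0.011]
```

>>> jog_arm(steps=[{"rot": [0,-0.3,0],"linear": [-4,0,2],"grip": 0.85},{"rot": [0,-0.3,0],"linear": [-4,0,2],"grip": 0.85}])

```text
t: 22.4
position: [0.5828, 0.1489, 0.1348]
eef_rot: [0.997, 0.072, -0.013, 0.005]
wrist_force: [4.7, 1.4, 4.7]
gripper_width: 0.15
```

```bash
python3 -c "
from h import *
lev()"
```

```text
t 22.40 g [-2.7 83.5 57.3] ballx -21.3 th -0.35 F [4.8 0.8 4.7] M 0.381 w 0.150 tilt [-0.025 -0.012]
```

>>> jog_arm(steps=[{"rot": [0,0,0],"linear": [-3.5,0,1.5],"grip": 0.85},{"rot": [0,0,0],"linear": [-3.5,0,1.5],"grip": 0.85}])

```text
t: 22.65
position: [0.5769, 0.1481, 0.133]
eef_rot: [0.997, 0.072, -0.011, 0.005]
wrist_force: [6.9, 0.9, 5.2]
gripper_width: 0.153
```

```bash
python3 -c "
from h import *
lev()"
```

```text
t 22.65 g [-8.7 83.5 55.5] ballx -27.3 th -0.46 F [ 6.9 -0.   5.2] M 0.526 w 0.153 tilt [-0.021 -0.011]
```

>>> jog_arm(steps=[{"rot": [0,0,0],"linear": [0,0,0],"grip": 0.85},{"rot": [0,0,0],"linear": [0,0,0],"grip": 0.85},{"rot": [0,0,0],"linear": [8,0,0],"grip": 0.85},{"rot": [0,0,0],"linear": [8,0,-10],"grip": 0.85},{"rot": [0,0,0],"linear": [0,0,-40],"grip": 0.85},{"rot": [0,0,0],"linear": [0,0,-40],"grip": 0.85},{"rot": [0,0,0],"linear": [-50,0,-20],"grip": 0.85},{"rot": [0,0,0],"linear": [-55,0,0],"grip": 0.85},{"rot": [0,0,0],"linear": [-55,0,0],"grip": 0.85},{"rot": [0,0,0],"linear": [-30,0,0],"grip": 0.85},{"rot": [0,0,0],"linear": [0,0,0],"grip": 0.85}])

```text
t: 24.02
position: [0.3984, 0.1235, 0.2486]
eef_rot: [0.997, 0.072, -0.024, 0.005]
wrist_force: [-0.6, 0.0, -0.5]
gripper_width: 0.147
```

```bash
python3 -c "
from h import *
lev();ps=spokes();p=lever((.086,-.45))
Y=[min(blobs(q,'y'),key=lambda b:np.hypot(*(np.array(b[0])-proj(q,C+.085*ey-.028*ex+np.array([0,0,.055])))))[0] for q in ps]
X,e=tri(ray(ps[0],Y[0]),ray(ps[1],Y[1]));d=X-C;print(Y,d@ex,d@ey,d[2],e)
save(p,'s9');a=cv2.imread('pics/s9.png')[130:430,180:520];cv2.imwrite('pics/s9c.png',cv2.resize(a,None,fx=2,fy=2,interpolation=2))"
```

```text
t 24.02 g [-188.4   83.9  171.1] ballx -207.0 th -1.57 F [-0.6  0.1 -0.5] M -0.108 w 0.147 tilt [-0.048 -0.014]
top spoke th mod90: 31.5 cost 0.7 [([290.2, 199.2], 116, [10, 15]), ([298.4, 249.6], 91, [10, 16])]
scene spoke th mod90: 29.0 cost 1.6 [([328.9, 227.9], 65, [9, 10]), ([364.7, 234.4], 78, [10, 10]), ([372.3, 270.4], 60, [9, 9])]
lever y 83.7 ang -0.420 x -25.3 ([361.6, 207.2], 60, [9, 9]) [0. 0.]
[[250.9, 238.2], [361.6, 207.3]] -0.025468012095357276 0.08350197860937618 0.056307477061440514 [np.float64(0.0002939137703509085), np.float64(0.00029391377035110206)]
```

View pics/s9c.png

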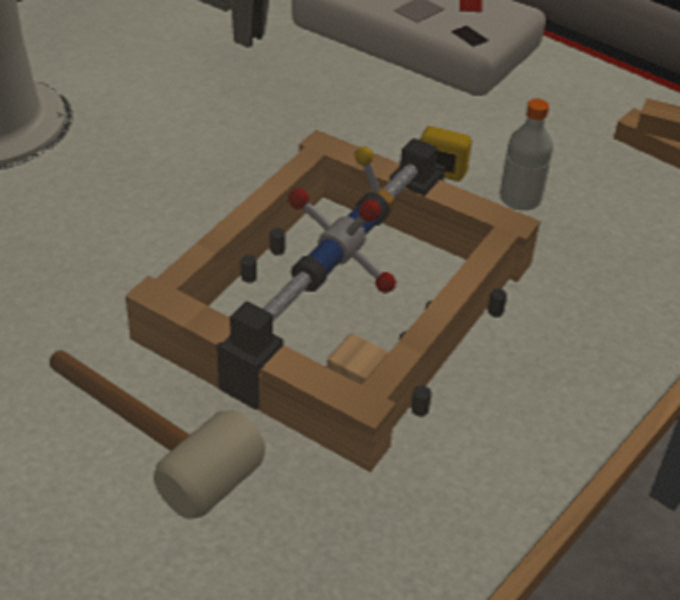

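The final picture shows the joints closed, the spokes where I left them (29 to 31°), the yellow ball at (364,155) over on the robot's side, and the tools and block in place. The gripper is clear, so I'll hand in.

```bash
python3 -c "
from h import *
print(sign_off())"
```

```text
the job is handed in; nothing more can be done
None
```

I closed the frame joints and nipped the lock nut, then let go and handed the job in at about 24 s of the 72 s allowed. No verdict was reported. I could not measure the joint forces directly, so joint tightness is inferred from the moment felt at the spokes.

- **Turnbuckle:** I first gripped a ball between the pads, but it slipped out after about 75°. I then pushed from behind the ball with the fingers slightly apart. Running took about 0.5 N m, and the shoulders met at roughly 200° of turn. I stopped at about 1.07 N m, which is inside the firm range of 0.75 to 1.2. The spokes stayed at 29–31° after release.
- **Lock lever:** I pulled it over to about 0.53 N m, which is inside the tight range of 0.4 to 0.65. After letting go, both cameras put its ball 25.4 mm past upright on the robot's side, within the 19.5 to 50 mm allowed.
- **Final picture:** the shoulders look closed, and the glue bottle is standing. The mallet, tape, glue and plywood block look unmoved by eye. The gripper is clear of everything.
- **Readings that differed:** the top camera read the spokes 2 to 2.5° higher than the scene camera. The wrist force at rest after the first nip was lower than expected (0.34 N m), because the arm relaxes between moves. Pushing again gave 0.96 and then 1.07 N m.

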